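# Pack the canapé boards into their caddy

## Robot

A 6-joint arm with a two-finger parallel gripper is mounted at the origin on a cart in front of the work surface, level with it; the furniture and walls round the work are solid. World frame = base frame: x ahead of the robot, y to its left, z up, the work surface at z = 0. Lengths are in m, angles in degrees, forces in N, time in s.
With the tool pointing down it reaches from about 0.35 to 0.875 m from the base axis. Payload 4.2 kg.
Tool frame: the origin (TCP) lies midway between the tips of the shut fingers; the grasp point (between the pads) lies 19 mm behind it; y points along the fingers, z is the direction in which the jaws open and shut, and the axes are right-handed (so a half turn about y gives the same grasp; the last joint's range is limited). The gripper opens to 87 mm and grips with 3 to 60 N. Pads are 19 mm wide; open, the fingers measure 117 mm over their backs; the gripper's body (75 mm by 190 mm) begins 51 mm behind the grasp point.
Start: joints at [-54.053, 22.042, 0.453, 0, -68.411, -14.817], TCP at [0.225, -0.583, 0.223] pointing down, gripper open.
Joint ranges: [-179.83, 179.83], [-69.29, 118.12], [-61.27, 80.66], [-181.25, 117.63], [-171.15, -9.14], [-177.46, 177.46]. Speed limits (degrees/s): [159.86, 159.86, 180, 180, 180, 180].

## Interface

Orientations are given as [roll, pitch, yaw] about the fixed x, y, z axes, in that order (R = Rz(yaw) Ry(pitch) Rx(roll)).
In Python, from workcell import env gives the robot as it stands. The module is installed in compiled form; this text tells all that it offers. Calls block until the motion is done:
- env.goto(position, orientation): joint-space move of the TCP to a pose.
- env.move_straight(position, rotation=None, rate=0.15, force_limit=None): straight line of the TCP; rotation=None keeps the orientation; rate is the mean speed in m/s. With force_limit (N) it stops when the force on the tool has changed by that much, and returns True; else False.
- env.set_joints(angles): joint-space move.
- env.gripper_to(opening, grasp_force=None): opening from 0.0 (shut) to 1.0 (fully open); grasp_force is the grip in N (None keeps the last); returns when the fingers have stopped.
- env.dwell(seconds).
- env.inverse_kinematics(position, orientation): joint angles nearest the present ones, or None.
- env.read_state(): the state.
- env.grab_frame(name): name is "side" or "top"; returns a dict with "image" (480x640x3 uint8, blue, green, red), "fx", "fy", "cx", "cy" (pixels), "D" ([k1, k2, p1, p2, k3] as OpenCV has them; the pictures are not rectified), "position" and "orientation" of the camera in the world. Camera axes: x right, y up, looking along -z (the intrinsics and any distortion apply to the point x, -y, -z); pixel columns grow to the right and rows downward; lengths in m; the calibration is good to about 2 mm. A picture is of the moment at which its call begins. There is no depth.
A pose or a line that the arm cannot do raises env.Unreachable and nothing moves.
- env.close_job(): hands the job in, once; it reports no verdict.
Trained networks look in a picture, given as the dict that the camera call returned (one of the last four; its "shot" number tells which), for a name from the list of things; names that differ only in an ending like _2 or _b are one class to them, and where a whole thing is asked for, a point or a joint stands for the part that bears it (a point fixed in the world has none). Each returns a list of dicts, best first, with "score" (0 to 1); they miss things now and then, are a little off and sometimes report something else, mostly with a low value. They report only what shows in the picture. A call takes as long as a camera call. They do not tell look-alikes from the thing itself.
- env.search_frame(picture, thing): "xyz" ([x, y, z] in m, in world coordinates, good to about 4 mm: the middle of the surface that is visible of it).
- env.trace(picture, thing): "mask" (480x640 bool, what is visible of it).
The state is a dict: "clock": time; "joint_positions": joint angles; "qvel": joint speeds; "joint_torque": joint torques, N m; "position": TCP position; "tool_rot": TCP orientation; "force": force on the tool from outside, world axes, zero at the start; "wrist_torque": the same for the moment, N m; "opening": opening from 0.0 (shut) to 1.0 (fully open).
Only numpy, scipy, OpenCV 4.12 (cv2) and the standard library are available. Lean on these libraries where they do the work, as an engineer would, in place of code of your own. Each camera call takes 0.05 s, during which the arm holds its last target.

## Task

Pack the six wooden canapé boards away in their two-bay caddy. First take the short board that was left on the long pile and square it up on the other two short boards; then lift each pile of three in one go, tilt its outer edge in under the lip of the bay of its own length and lay it down flat. When both piles are in, turn the brass button fully along the caddy so that it holds them, and leave the mugs, bowl, shaker and spoon where they are.

Things in the scene. Friction and masses are not known exactly. Their poses are not given: they have to be found in the camera images.
- caddy: Two-bay brown wooden caddy, fixed on the worktop, open on top. Origin on the worktop under its turn-button's pivot; x runs along it from short bay to long bay, z up. Overall x -108 to 132, y +-39, height 47 mm. Bay floors at z 10 mm. Long bay x 18 to 124, short bay x -18 to -100 mm, both 66 mm wide. Between them (x +-18) a block only 18 mm high, with the pivot post (radius 10 mm up to z 29, then 5.5 mm).
- long_lip (a point): middle of the lower inner edge of the long bay's lip, at caddy x 115, z 41 mm. The lip, 6 mm thick, overhangs the bay's outer end by 9 mm (end wall at x 124), so the 100 mm pile cannot drop straight in: its outer edge goes in tilted under the lip, then the inner edge comes down. Sides open for fingers x 36 to 104; beyond, 6 mm cheeks, 41 mm high at the lip, 26 mm at the middle.
- short_lip (a point): middle of the lower inner edge of the short bay's lip, at caddy x -91, z 41 mm; same lip, overhanging by 9 mm (end wall at x -100), for the 76 mm pile. The outer edge faces -x here. Sides open for fingers x -32 to -86; cheeks as in the long bay.
- keeper (a joint): angle (rad) of the brass turn-button, a flat bar 72x13x9 mm on a vertical pivot, underside at z 41, top at 50 mm: 0 = across the caddy, along its y axis (open, bays free); 1.571 = along the caddy, its ends over the inner ends of both piles (closed). Grows anticlockwise seen from above; light friction (0.02 N m), stays where left, stops at both ends.
- keeper_pivot (a point): top of the turn-button at its pivot, the centre of the bar, 50 mm above the worktop
- long_a: long pale wooden board, 100x60x9 mm, lowest of the long pile; origin at the centre of its underside, x along its length, y across its width, z up
- long_b: long pale wooden board, 100x60x9 mm, middle of the long pile; origin at the centre of its underside, x along its length, y across its width, z up
- long_c: long pale wooden board, 100x60x9 mm, top one of the long pile; origin at the centre of its underside, x along its length, y across its width, z up
- short_a: short pale wooden board, 76x60x9 mm, lowest of the short pile; origin at the centre of its underside, x along its length, y across its width, z up
- short_b: short pale wooden board, 76x60x9 mm, upper one of the short pile; origin at the centre of its underside, x along its length, y across its width, z up
- short_c: short pale wooden board, 76x60x9 mm, the stray one, lying askew on top of the long pile; origin at the centre of its underside, x along its length, y across its width, z up
- mug_a: cream mug, 78x113x100 mm; bystander, origin at the centre of its underside
- mug_b: white mug, 89x120x98 mm; bystander, origin at the centre of its underside
- pinch_bowl: small white bowl, 105 mm across, 51 mm high; bystander, origin at the centre of its underside
- salt_shaker: glass salt shaker with grey cap, 44 mm across, 90 mm high; bystander, origin at the centre of its underside
- tea_spoon: steel teaspoon, 130 mm long; bystander, origin at the centre of its underside
Not all that is in view belongs to the job. Leave any turquoise look-alike of the short_b alone.

How it is judged:
By the outcome, as a careful person would: the job done as asked, in the order asked, and still so for the second after the job is handed in, with the robot touching nothing.
It also fails if it takes over 72 s, if anything falls off the work surface, if the arm or the gripper's body presses on something with over 40 N, if the wrist force passes 120 N, or if a joint passes its speed limit or range.

## Working session

There is one attempt and no reset: what is moved stays moved. The work goes in short steps, each a Python script; the robot and the scene stay as the last script left them, time stands still between calls to the robot, and variables do not carry over. Pictures are saved under pics/ and viewed, and the job is handed in when it is done.

```bash
mkdir -p pics; cat > h.py <<'E'
import numpy as np, cv2
from workcell import env
from scipy.spatial.transform import Rotation as Rot
E
python3 - <<'E'
from h import *
s=env.read_state(); print({k:np.round(v,3).tolist() for k,v in s.items()})
for n in ["top","side"]:
    p=env.grab_frame(n); cv2.imwrite(f"pics/{n}0.png",p["image"])
    print(n,{k:np.round(v,4).tolist() for k,v in p.items() if k!="image"})
    for t in ["caddy","long_a","short_b","keeper","keeper_pivot","long_lip","short_lip"]:
        print(t,[(np.round(d["xyz"],3).tolist(),round(d["score"],2)) for d in env.search_frame(p,t)])
E
```

```text
{'clock': 0.0, 'joint_positions': [-54.052, 22.09, 0.38, -0.03, -68.409, -14.817], 'qvel': [-0.039, -0.022, -0.029, -0.074, -0.118, -0.022], 'joint_torque': [-0.001, -39.066, 18.741, 4.22, 0.011, -0.0], 'position': [0.225, -0.582, 0.221], 'tool_rot': [-89.878, 0.003, 21.119], 'force': [0.267, 0.318, 0.741], 'wrist_torque': [-0.025, 0.014, -0.066], 'opening': 1.001}
top {'fx': 617.3382, 'fy': 617.3382, 'cx': 310.7461, 'cy': 241.7099, 'D': [-0.1373, 0.0, 0.0, 0.0, 0.0], 'position': [0.4331, -0.0381, 1.8033], 'orientation': [4.4587, 0.5173, -89.6406], 'shot': 1}
caddy [([0.456, 0.228, 0.014], 0.8)]
long_a [([0.429, -0.289, 0.03], 0.72), ([0.661, -0.298, 0.081], 0.16)]
short_b [([0.416, -0.437, 0.008], 0.93), ([0.456, -0.057, 0.015], 0.86), ([0.49, 0.082, 0.009], 0.75), ([0.462, -0.288, 0.036], 0.71), ([0.428, 0.374, 0.012], 0.61)]
keeper [([0.472, 0.222, 0.054], 0.56)]
keeper_pivot [([0.457, 0.228, 0.01], 0.63)]
long_lip [([0.461, 0.225, 0.01], 0.59)]
short_lip [([0.461, 0.227, 0.009], 0.96)]
side {'fx': 441.0186, 'fy': 441.0186, 'cx': 319.9612, 'cy': 240.2009, 'D': [-0.0437, 0.0, 0.0, 0.0, 0.0], 'position': [0.4679, -1.0117, 0.4988], 'orientation': [65.2959, 1.3977, -6.4378], 'shot': 2}
caddy [([0.465, 0.208, 0.013], 0.56)]
long_a [([0.462, -0.308, 0.029], 0.79), ([0.46, -0.318, 0.005], 0.69), ([0.46, -0.314, 0.014], 0.64)]
short_b [([0.419, -0.441, 0.009], 0.77), ([0.493, 0.07, 0.01], 0.72), ([0.463, -0.293, 0.034], 0.71), ([0.425, 0.363, 0.009], 0.66)]
keeper [([0.681, 0.164, 0.069], 0.34)]
keeper_pivot [([0.466, 0.208, 0.009], 0.87)]
long_lip [([0.465, 0.21, 0.016], 0.73), ([0.46, -0.32, 0.003], 0.58)]
short_lip [([0.466, 0.205, 0.014], 0.58)]
```

View pics/top0.png

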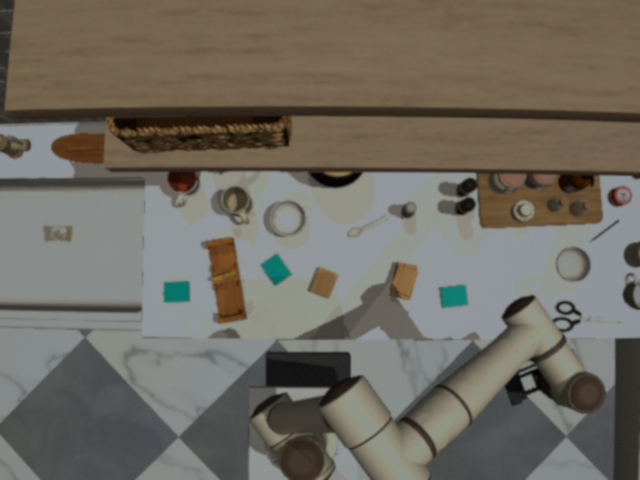

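View pics/side0.png

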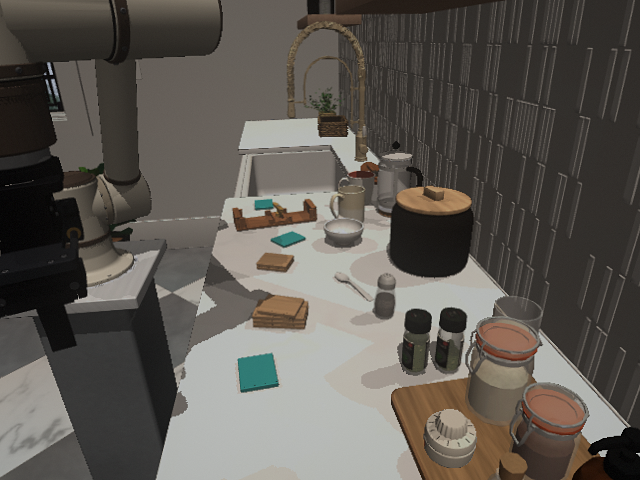

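Candidates for the short boards, in top-view pixels: turquoise (454,296), (276,269) and (177,291), and wooden (323,282) and (404,280). The wooden ones fit the "pale wooden" description: the short pile is at (323,282), and the long pile with the stray on top is at (404,280). I'll enlarge a crop to confirm.

```bash
python3 - <<'E'
import cv2,numpy as np
t=cv2.imread("pics/top0.png"); s=cv2.imread("pics/side0.png")
def g(im): return np.clip((im/255.)**0.7*255*1.1,0,255).astype(np.uint8)
a=cv2.resize(g(t[250:310,300:430]),None,fx=6,fy=6,interpolation=cv2.INTER_CUBIC)
cv2.imwrite("pics/c1.png",a)
cv2.imwrite("pics/c2.png",cv2.resize(g(t[230:330,190:260]),None,fx=6,fy=6,interpolation=cv2.INTER_CUBIC))
cv2.imwrite("pics/c3.png",cv2.resize(g(s[190:340,220:330]),None,fx=4,fy=4,interpolation=cv2.INTER_CUBIC)) 
E
```

```text
(no output)
```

View pics/c1.png

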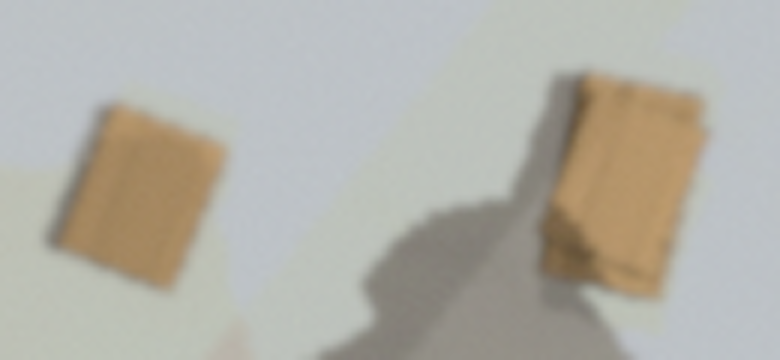

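View pics/c2.png

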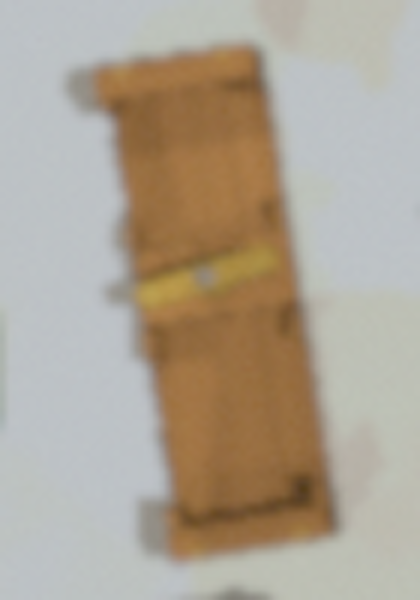

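View pics/c3.png

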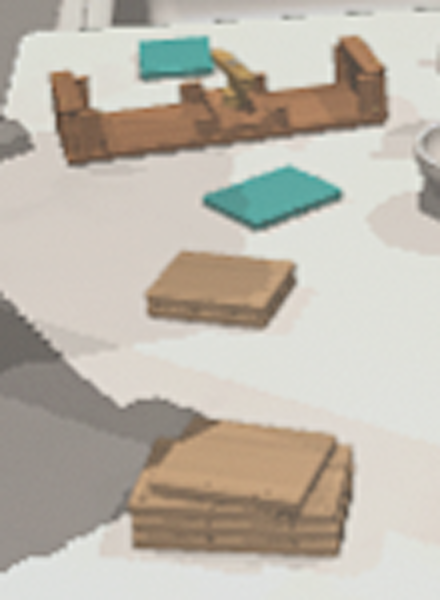

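The crop confirms it. The short pile is two wooden boards, and the stray lies askew on three long boards. The long bay faces the robot (image bottom), and the button looks about 9° off "across". Next I'll build a projection model and fit the poses to the outlines.

```bash
cat > vis.py <<'E'
from h import *
import pickle
def proj(p,X):
    R=Rot.from_euler('xyz',p["orientation"],degrees=True).as_matrix()
    c=(np.atleast_2d(X)-p["position"])@R; c=c*[1,-1,-1]
    K=np.array([[p["fx"],0,p["cx"]],[0,p["fy"],p["cy"]],[0,0,1.]])
    return cv2.projectPoints(c.reshape(-1,1,3).astype(float),np.zeros(3),np.zeros(3),K,np.array(p["D"],float))[0].reshape(-1,2)
def ray(p,uv,z):
    K=np.array([[p["fx"],0,p["cx"]],[0,p["fy"],p["cy"]],[0,0,1.]])
    n=cv2.undistortPoints(np.array(uv,float).reshape(-1,1,2),K,np.array(p["D"],float)).reshape(-1,2)
    R=Rot.from_euler('xyz',p["orientation"],degrees=True).as_matrix()
    d=np.c_[n[:,0],-n[:,1],-np.ones(len(n))]@R.T
    o=np.array(p["position"]); return o+d*((z-o[2])/d[:,2])[:,None]
def grab(n,k=4):
    fs=[env.grab_frame(n) for _ in range(k)]; p=dict(fs[-1]); p["image"]=np.mean([f["image"] for f in fs],0).round().astype(np.uint8); p["last"]=fs[-1]; return p
def box(x,y,yaw,z0,z1,lx,ly,ox=0,oy=0):
    c,s=np.cos(yaw),np.sin(yaw)
    P=np.array([[ox+i*lx/2,oy+j*ly/2] for i,j in((1,1),(1,-1),(-1,-1),(-1,1))])
    W=P@np.array([[c,s],[-s,c]])+[x,y]
    return np.r_[np.c_[W,[z0]*4],np.c_[W,[z1]*4]]
E
python3 - <<'E'
from vis import *
d={n:grab(n) for n in("top","side")}
pickle.dump(d,open("f0.pkl","wb"))
for n in d:
    p=d[n]
    for t in ["short_b","long_a","caddy","keeper"]:
        for r in env.trace(p["last"],t):
            m=r["mask"].astype(np.uint8); M=cv2.moments(m,True)
            (c,sz,a)=cv2.minAreaRect(np.argwhere(m)[:,::-1].astype(np.float32))
            print(n,t,round(r["score"],2),int(M["m00"]),np.round([M["m10"]/M["m00"],M["m01"]/M["m00"]],1),np.round(c,1),np.round(sz,1),round(a,1))
p=d["top"]
for nm,z,L in [("shortpile",.018,[(118,103),(228,147),(172,290),(55,243)]),]:
    W=ray(p,(np.array(L)+.5)/6-.5+[300,250],z); print(nm,W.round(4).tolist(),W.mean(0),np.linalg.norm(np.diff(W,axis=0),axis=1))
E
```

```text
Traceback (most recent call last):
ValueError: only the last four pictures can be asked about
```

```bash
cat > fit.py <<'E'
from vis import *
from scipy.optimize import minimize
def soft(p,roi,col=None):
    x0,y0,x1,y1=roi; im=p["image"][y0:y1,x0:x1].astype(float)
    r=im[...,2]-im[...,0]; s=im.sum(2)+30; r=r/s
    hi=np.percentile(r,97); 
    lo=np.median(r[r<hi*0.4]) if (r<hi*.4).any() else 0
    # wood level: median of above half
    w=np.median(r[r>(lo+hi)/2]); return np.clip((r-lo)/(w-lo),0,1)
def render(p,boxes,roi,ss=8):
    x0,y0,x1,y1=roi; m=np.zeros(((y1-y0)*ss,(x1-x0)*ss),np.uint8)
    for B in boxes:
        q=(proj(p,B)-[x0,y0]+.5)*ss-.5
        h=cv2.convexHull(q.astype(np.float32)).reshape(-1,2)
        cv2.fillConvexPoly(m,np.round(h*16).astype(np.int32),255,shift=4)
    return cv2.resize(m,(x1-x0,y1-y0),interpolation=cv2.INTER_AREA)/255.
def fitit(views,model,x0,step=None):
    S=[(p,roi,cv2.GaussianBlur(soft(p,roi),(0,0),.7)) for p,roi in views]
    f=lambda v: sum(((cv2.GaussianBlur(render(p,model(v),roi),(0,0),.7)-s)**2).sum() for p,roi,s in S)
    x0=np.array(x0,float); st=np.array(step if step is not None else [.004,.004,.08]*(len(x0)//3))
    for _ in range(3):
        sim=np.vstack([x0]+[x0+st*e for e in np.eye(len(x0))])
        r=minimize(f,x0,method="Nelder-Mead",options=dict(initial_simplex=sim,xatol=1e-5,fatol=1e-4,maxiter=600)); x0=r.x; st=st/2
    return r.x,r.fun
def overlay(p,boxes,roi,fn,k=6,extra=()):
    x0,y0,x1,y1=roi; im=cv2.resize(p["image"][y0:y1,x0:x1],None,fx=k,fy=k,interpolation=cv2.INTER_CUBIC)
    im=np.clip((im/255.)**.7*280,0,255).astype(np.uint8)
    for B in boxes:
        q=((proj(p,B)-[x0,y0]+.5)*k-.5).round().astype(int)
        for a,b in [(0,1),(1,2),(2,3),(3,0),(4,5),(5,6),(6,7),(7,4),(0,4),(1,5),(2,6),(3,7)]:
            cv2.line(im,tuple(map(int,q[a])),tuple(map(int,q[b])),(0,0,255) if a>=4 and b>=4 else (255,0,0),1)
    cv2.imwrite(fn,im)
E
cat > m0.py <<'E'
from fit import *
d=pickle.load(open("f0.pkl","rb")); T,S=d["top"],d["side"]
ms=lambda v:[box(*v,0,.018,.076,.060)]
ml=lambda v:[box(*v[:3],0,.027,.100,.060),box(*v[3:],.027,.036,.076,.060)]
rs=[(T,(305,260,345,305)),(S,(245,245,305,280))]; rl=[(T,(383,255,425,305)),(S,(240,285,320,338))]
for nm,m,r,x0 in [("short",ms,rs,[.456,-.057,-.35]),("long",ml,rl,[.455,-.29,-.15,.462,-.288,-.3])]:
    for v in (r,r[:1],r[1:]):
        x,f=fitit(v,m,x0); print(nm,len(v),x[[i for i in range(len(x))]].round(4),round(f,2))
        if len(v)==2:
            for i,(p,roi) in enumerate(v): overlay(p,m(x),roi,f"pics/o_{nm}{i}.png",8)
E
python3 m0.py; python3 -c "
import cv2,numpy as np
I=[cv2.imread(f'pics/o_{a}.png') for a in('short0','short1','long0','long1')]
W=800;c=np.zeros((600,800,3),np.uint8)
for im,(x,y) in zip(I,((0,0),(340,0),(0,300),(340,300))):
    s=min(300/im.shape[0],(340 if x==0 else 460)/im.shape[1]); im=cv2.resize(im,None,fx=s,fy=s); c[y:y+im.shape[0],x:x+im.shape[1]]=im
cv2.imwrite('pics/o_all.png',c)"
```

```text
short 2 [ 0.4541 -0.057  -0.3578] 39.52
short 1 [ 0.4547 -0.0574 -0.3783] 7.55
short 1 [ 0.4536 -0.0562 -0.3155] 29.36
long 2 [ 0.4606 -0.2865 -0.2054  0.4624 -0.289  -0.358 ] 61.62
long 1 [ 0.4607 -0.2889 -0.2461  0.4659 -0.2879 -0.2507] 17.86
long 1 [ 0.4607 -0.285  -0.1927  0.463  -0.2905 -0.3827] 29.0
```

View pics/o_all.png

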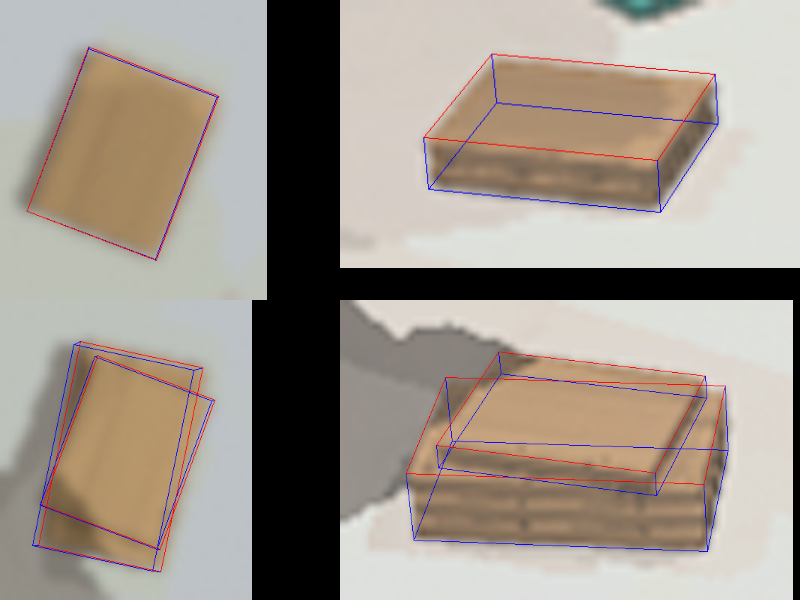

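Overlays: short pile fits in both views, the long pile and stray agree to about 1–2 mm. Now the caddy and button.

```bash
cat > m1.py <<'E'
from fit import *
def mc(v):
    x,y,w=v[:3]; B=[]
    def b(x0,x1,y0,y1,z0,z1): B.append(box(x,y,w,z0,z1,x1-x0,y1-y0,(x0+x1)/2,(y0+y1)/2))
    b(-.108,.132,-.039,.039,0,.010); b(-.018,.018,-.039,.039,0,.018)
    b(.124,.132,-.039,.039,0,.047); b(-.108,-.1,-.039,.039,0,.047)
    b(.115,.132,-.039,.039,.041,.047); b(-.108,-.091,-.039,.039,.041,.047)
    for s in(-.039,.033):
        b(.104,.132,s,s+.006,0,.041); b(-.108,-.086,s,s+.006,0,.041); b(-.032,.036,s,s+.006,0,.026)
    B.append(box(x,y,w+v[3],.041,.050,.013,.072))
    return B
if __name__=="__main__":
    d=pickle.load(open("f0.pkl","rb")); T,S=d["top"],d["side"]
    r=[(T,(198,228,256,332)),(S,(225,192,325,235))]
    for v in (r,r[:1],r[1:]):
        x,f=fitit(v,mc,[.46,.225,np.pi+.13,.1],[.004,.004,.05,.1]); print(len(v),x.round(4),round(f,2))
        if len(v)==2: 
            for i,(p,roi) in enumerate(v): overlay(p,mc(x),roi,f"pics/oc{i}.png",[5.7,7.9][i])
E
sed -i 's/fx=k,fy=k/fx=k,fy=k/' fit.py; python3 m1.py
```

```text
2 [0.4707 0.2266 3.315  0.0808] 159.94
1 [0.4715 0.2264 3.3165 0.0664] 67.09
1 [0.4696 0.2289 3.2922 0.0616] 85.93
```

View pics/oc0.png

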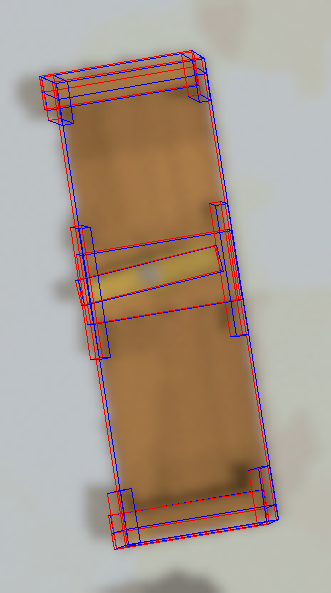

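View pics/oc1.png

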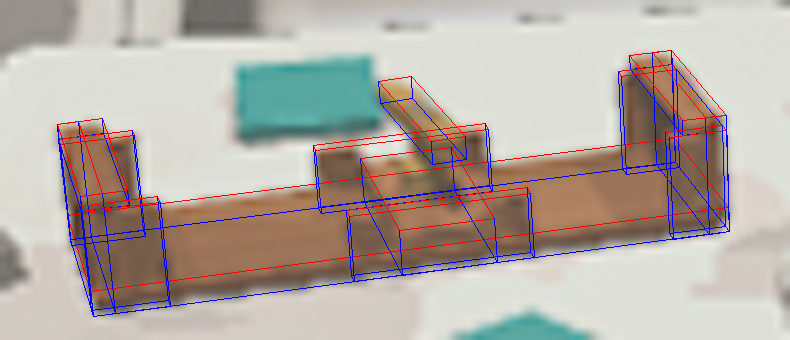

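Caddy model overlays tightly in both views: pivot ≈ (0.471, 0.227), yaw ≈ 190°, button only ~5° off across. Now I'll pick the stray.

```bash
cat >> h.py <<'E'
def st(tag=""):
    s=env.read_state(); print(tag,round(s["clock"],2),"pos",np.round(s["position"],4),"rot",np.round(s["tool_rot"],1),"F",np.round(s["force"],1),"op",round(s["opening"],3),"j6",round(s["joint_positions"][5],1)); return s
E
python3 - <<'E'
from h import *
w=np.degrees(-.365)
for z in(.10,.0285): print(env.inverse_kinematics([.4625,-.289,z],[-90,0,w]))
env.goto([.4625,-.289,.09],[-90,0,w]); st("above")
r=env.move_straight([.4625,-.289,.0290],rate=.1,force_limit=8); st(f"down {r}")
p=env.grab_frame("side"); cv2.imwrite("pics/s1.png",cv2.resize(p["image"][200:380,180:380],None,fx=4,fy=4*.8))
E
```

```text
[-1.49614087e+01  2.13946506e+01 -2.02174476e+01 -2.54444375e-14
 -4.83879018e+01 -9.59515509e+01]
[-1.49614087e+01  2.70677923e+01 -2.41189940e+01 -2.54444375e-14
 -3.88132137e+01 -9.59515509e+01]
above 2.68 pos [ 0.4627 -0.2895  0.0903] rot [-90.   -0.  -20.9] F [-0.2  0.6 -0.2] op 0.997 j6 -95.9
down False 3.44 pos [ 0.4629 -0.2894  0.0294] rot [-90.   -0.1 -20.9] F [-0.8  0.1  0.3] op 0.998 j6 -95.9
```

View pics/s1.png

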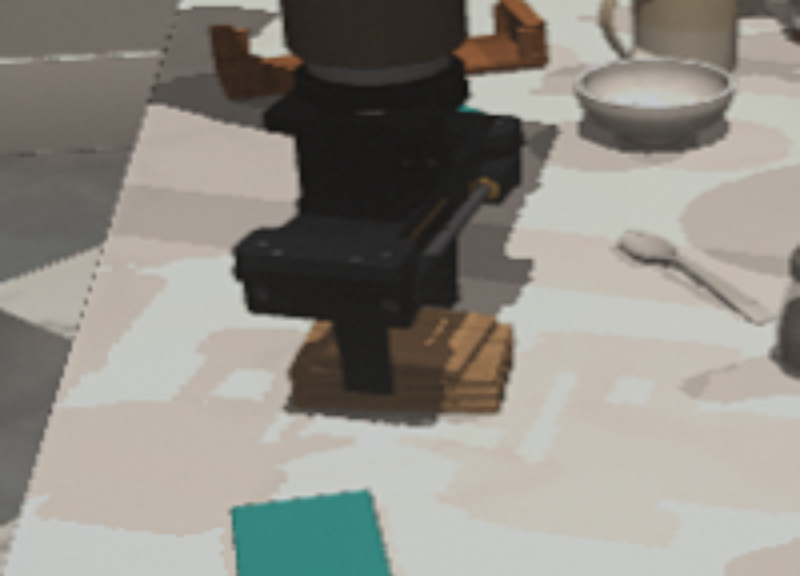

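Fingers straddle the stray, tips just above the pile top (finger at ~(367,390) in the crop). Closing and lifting.

```bash
python3 - <<'E'
from vis import *
env.gripper_to(0.6,grasp_force=12); s=st("closed")
env.move_straight([.4629,-.2894,.13],rate=.12); st("lift")
w=np.degrees(-.3578-.01)
env.goto([.4543,-.0571,.10],[-90,0,w]); st("over")
d={n:grab(n,1) for n in("top","side")}; pickle.dump(d,open("f1.pkl","wb"))
cv2.imwrite("pics/s2.png",cv2.resize(d["side"]["image"][180:350,180:380],None,fx=4,fy=3.5))
cv2.imwrite("pics/t2.png",cv2.resize(d["top"]["image"][240:320,290:430],None,fx=5,fy=5))
E
```

```text
closed 4.08 pos [ 0.4626 -0.289   0.0292] rot [-90.   -0.  -20.9] F [-1.1  1.2  0.9] op 0.687 j6 -96.0
lift 5.08 pos [ 0.4623 -0.2892  0.1292] rot [-90.    0.1 -20.9] F [0.3 0.2 0.5] op 0.685 j6 -95.9
over 6.01 pos [ 0.4547 -0.0575  0.1   ] rot [-90.   -0.  -21.1] F [-0.1 -0.8  0.1] op 0.684 j6 -124.3
```

View pics/s2.png

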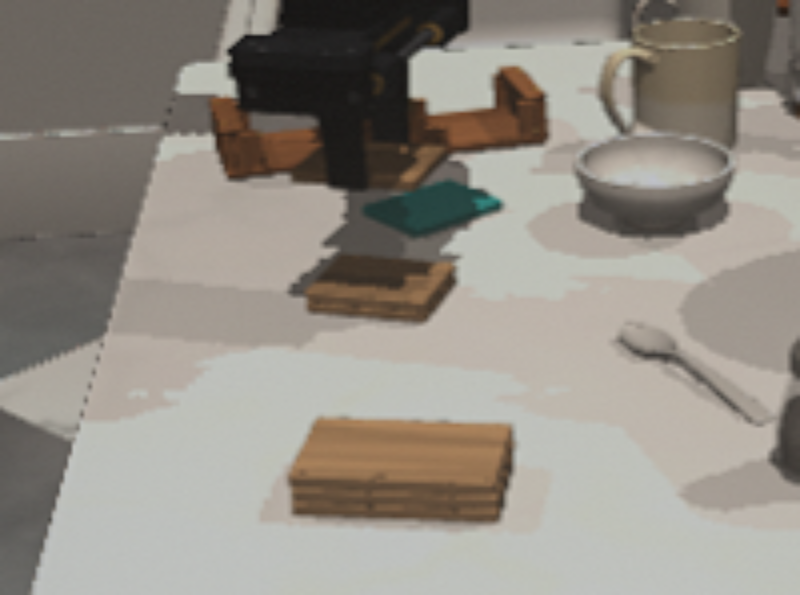

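View pics/t2.png

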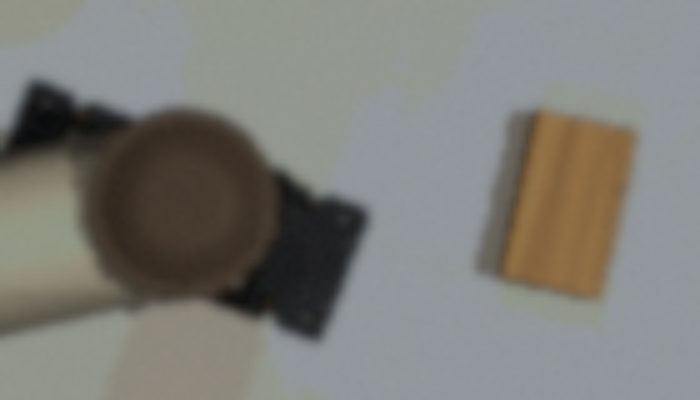

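The stray is held level and the long pile is clear. Lower it, release, then square the pile by squeezing across its width and along its length.

```bash
python3 - <<'E'
from vis import *
w=np.degrees(-.3578-.01); X,Y=.4543,-.0571
env.move_straight([X,Y,.035],rate=.12)
r=env.move_straight([X,Y,.0185],rate=.03,force_limit=3); s=st(f"touch {r}")
env.gripper_to(1.0); 
r=env.move_straight([X,Y,.004],rate=.06,force_limit=8); st(f"low {r}")
env.gripper_to(0.6,grasp_force=10); s=st("sq width")
env.gripper_to(1.0)
env.move_straight([X,Y,.07],rate=.15); st("up")
d={n:grab(n,1) for n in("top","side")}; pickle.dump(d,open("f2.pkl","wb"))
cv2.imwrite("pics/s3.png",cv2.resize(d["side"]["image"][200:350,180:380],None,fx=4,fy=4))
from fit import *
f1=pickle.load(open("f1.pkl","rb"))
ml=lambda v:[box(*v,0,.027,.100,.060)]
r=[(f1["top"],(383,255,425,305)),(f1["side"],(240,285,320,338))]
for v in(r,r[:1],r[1:]): x,f=fitit(v,ml,[.4606,-.287,-.2]); print("long",x.round(4),round(f,1))
E
```

```text
touch True 7.31 pos [ 0.4543 -0.0571  0.0198] rot [-90.    0.  -21.1] F [ 0.8 -0.5  0.7] op 0.687 j6 -124.3
low False 8.5 pos [ 0.4539 -0.0572  0.0034] rot [-90.1   0.1 -21.1] F [-0.1  0.5  0.6] op 0.997 j6 -124.3
sq width 9.09 pos [ 0.4545 -0.057   0.0042] rot [-90.    0.  -21.1] F [0.1 0.  0.3] op 0.691 j6 -124.3
up 10.46 pos [ 0.4538 -0.0571  0.0696] rot [-90.    0.1 -21.1] F [-0.3 -0.5 -0.1] op 1.004 j6 -124.3
long [ 0.4605 -0.288  -0.2047] 59.6
long [ 0.4608 -0.2885 -0.2209] 13.3
long [ 0.4606 -0.2877 -0.2008] 45.2
```

View pics/s3.png

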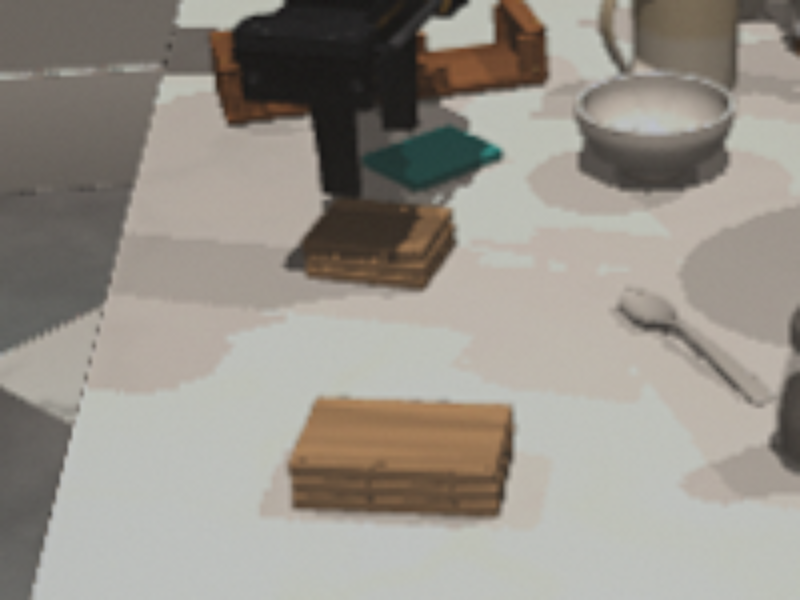

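Short pile of three stands almost square. Now squeeze along the length.

```bash
python3 - <<'E'
from vis import *
w=np.degrees(-.3578-.01); X,Y=.4543,-.0571
env.goto([X,Y,.06],[-90,0,w+90]); st("rot")
r=env.move_straight([X,Y,.0295],rate=.1,force_limit=4); st(f"a {r}")
r=env.move_straight([X,Y,.004],rate=.05,force_limit=4); st(f"low {r}")
if not r:
    env.gripper_to(0.8,grasp_force=10); s=st("sq length")
    env.gripper_to(1.0); env.move_straight([X,Y,.06],rate=.15)
    env.goto([X,Y,.06],[-90,0,w]); st("back")
    d={n:grab(n,1) for n in("top","side")}; pickle.dump(d,open("f3.pkl","wb"))
    cv2.imwrite("pics/s4.png",cv2.resize(d["side"]["image"][225:300,220:330],None,fx=7,fy=7))
E
```

```text
rot 11.96 pos [ 0.4542 -0.0571  0.0597] rot [-90.    0.   68.9] F [-0.5  0.4 -0.2] op 1.002 j6 -34.4
a False 12.42 pos [ 0.4543 -0.0572  0.0294] rot [-90.    0.   68.9] F [ 0.2 -0.5  0.3] op 1.005 j6 -34.3
low False 13.07 pos [ 0.4543 -0.0571  0.0038] rot [-90.    0.   68.9] F [-0.1 -0.6  0.5] op 1.0 j6 -34.3
sq length 13.46 pos [ 0.4545 -0.0571  0.0043] rot [-90.   -0.   68.9] F [0.1 0.7 1.4] op 0.875 j6 -34.3
back 15.93 pos [ 0.454  -0.0572  0.0595] rot [-90.    0.1 -21. ] F [ 1.2 -0.1  0.4] op 1.004 j6 -124.3
```

View pics/s4.png

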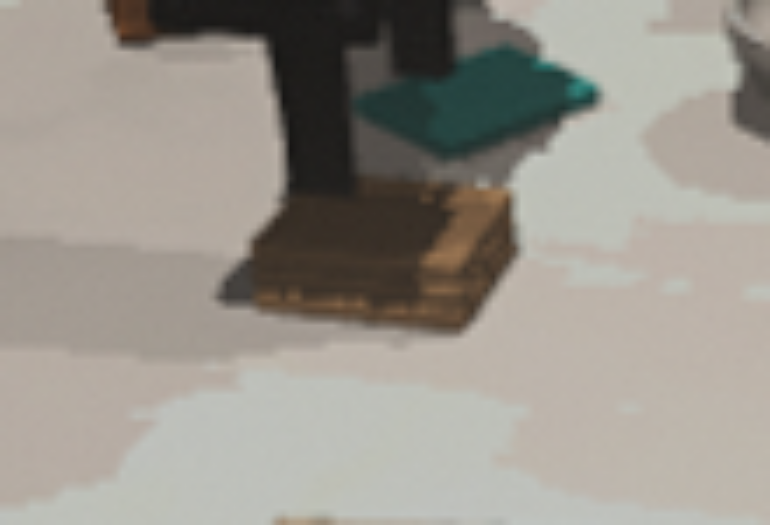

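Squared: jaws read 76.1 mm along the length, and the robot and camera centres agree within 0.5 mm. Grasp the pile and check reachability of the tilted insertion, plus mug clearance.

```bash
cat > ins.py <<'E'
from vis import *
C=np.array([.4707,.2266]); CW=3.3155
cx=np.array([np.cos(CW),np.sin(CW),0])
BAY=dict(short=dict(u=-cx,L=.076),long=dict(u=cx,L=.100))
YAW=np.degrees(CW)-180
def pose(bay,xt,zn,th,h,s=0,yaw=YAW,lat=0,du=0):
    """xt outward coord of top outer corner, zn height of lower outer corner, th tilt deg, s slide back"""
    u=BAY[bay]["u"];L=BAY[bay]["L"];t=np.radians(th)
    xn=xt-.027*np.sin(t); c=np.array([xn-L/2*np.cos(t)+h*np.sin(t)-s*np.cos(t), zn+L/2*np.sin(t)+h*np.cos(t)+s*np.sin(t)])
    n=np.cross([0,0,1],u)
    R=Rot.from_rotvec(n*t)*Rot.from_euler('xyz',[-90,0,yaw],degrees=True)
    P=np.r_[C,0]+u*(c[0]+du)+np.array([0,0,c[1]])+lat*np.cross([0,0,1],cx)
    return P.tolist(),R.as_euler('xyz',degrees=True).tolist()
E
python3 - <<'E'
from ins import *
w=np.degrees(-.3578-.01); X,Y=.4543,-.0571
r=env.move_straight([X,Y,.0035],rate=.1,force_limit=6); st(f"low {r}")
env.gripper_to(0.6,grasp_force=40); s=st("grip")
env.move_straight([X,Y,.12],rate=.15); st("lift")
p=env.grab_frame("side"); cv2.imwrite("pics/s5.png",cv2.resize(p["image"][150:350,200:400],None,fx=3.5,fy=3))
h=.0035
for a in [(.098,.011,0),(.098,.0115,30,h,.05),(.098,.0115,30,h,0),(.098,.011,15),(.098,.0105,0)]:
    P=pose("short",*(a if len(a)>3 else a+(h,))); q=env.inverse_kinematics(*P); print(a,np.round(P[0],3),np.round(P[1],1),None if q is None else np.round(q,1))
for a in [(.122,.0115,25,h,.05),(.122,.0115,25,h,0),(.122,.011,12),(.122,.0105,0)]:
    P=pose("long",*(a if len(a)>3 else a+(h,))); q=env.inverse_kinematics(*P); print("L",a,np.round(P[0],3),np.round(P[1],1),None if q is None else np.round(q,1))
t=env.grab_frame("top")
for n in["mug_a","pinch_bowl"]:
    print(n,[(np.round(d["xyz"],3).tolist(),round(d["score"],2)) for d in env.search_frame(t,n)][:3])
    for d in env.trace(t,n)[:3]:
        uv=np.argwhere(d["mask"])[:,::-1]; W=ray(t,uv,.05); print(round(d["score"],2),"min u",((W[:,:2]-C)@(-cx[:2])).min().round(3),W.min(0).round(3),W.max(0).round(3))
E
```

```text
low False 16.74 pos [ 0.4547 -0.057   0.0038] rot [-90.   -0.  -21.1] F [-0.2 -0.   1.1] op 0.997 j6 -124.3
grip 17.33 pos [ 0.4544 -0.0571  0.0037] rot [-90.   -0.  -21.1] F [-0.   0.2  2.5] op 0.686 j6 -124.3
lift 18.26 pos [ 0.4534 -0.0572  0.1191] rot [-90.    0.1 -21.1] F [-0.2 -0.3 -1.5] op 0.686 j6 -124.3
(0.098, 0.011, 0) [0.53  0.237 0.014] [-90.   0.  10.] [  40.1   30.8  -19.6   -0.   -39.6 -120.1]
(0.098, 0.0115, 30, 0.0035, 0.05) [0.481 0.228 0.059] [-90.  30.  10.] [  35.2   38.     0.8  -12.5  -80.7 -110.2]
(0.098, 0.0115, 30, 0.0035, 0) [0.523 0.236 0.034] [-90.  30.  10.] [  33.8   43.     6.8  -11.8  -81.9 -109.2]
(0.098, 0.011, 15) [0.525 0.236 0.024] [-90.  15.  10.] [  36.5   36.1   -5.7   -7.5  -61.9 -112.2]
(0.098, 0.0105, 0) [0.53  0.237 0.014] [-90.   0.  10.] [  40.1   30.8  -19.6   -0.   -39.5 -120.1]
L (0.122, 0.0115, 25, 0.0035, 0.05) [0.45  0.223 0.057] [-90. -25.  10.] None
L (0.122, 0.0115, 25, 0.0035, 0) [0.405 0.215 0.036] [-90. -25.  10.] None
L (0.122, 0.011, 12) [0.404 0.215 0.025] [-90. -12.  10.] None
L (0.122, 0.0105, 0) [0.4   0.214 0.014] [-90.   0.  10.] [  48.8   22.   -37.7   -0.   -30.3 -128.8]
mug_a [([0.69, 0.192, 0.032], 0.75), ([0.74, 0.354, 0.03], 0.74)]
0.95 min u 0.144 [0.628 0.151 0.05 ] [0.73  0.232 0.05 ]
0.85 min u 0.221 [0.674 0.303 0.05 ] [0.771 0.397 0.05 ]
pinch_bowl [([0.643, 0.049, 0.024], 0.77)]
0.87 min u 0.082 [ 0.588 -0.007  0.05 ] [0.689 0.096 0.05 ]
```

View pics/s5.png

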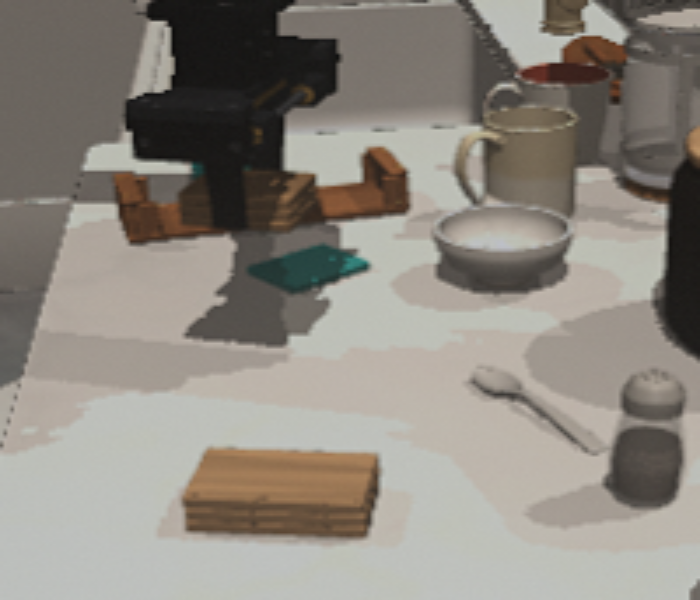

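All three boards are held; mug handle has enough clearance (u ≥ 144 mm). The long-bay tilt was unreachable with this wrist yaw, so I'll test the half-turn grasp.

```bash
python3 - <<'E'
from ins import *
h=.0035
for yy in (YAW,YAW+180):
  for xt in (.122,.08):
    for th in (0,3,6,9,12,15,20,25,30,35):
      P=pose("long",xt,.0115,th,h,0,yaw=yy); q=env.inverse_kinematics(*P); print(round(yy),xt,th,None if q is None else np.round(q,1))
E
```

```text
10 0.122 0 [  48.8   21.9  -37.6   -0.   -30.5 -128.8]
10 0.122 3 [  50.    20.6  -41.1    4.4  -26.  -134. ]
10 0.122 6 [  51.1   19.4  -45.3   11.   -21.1 -141.2]
10 0.122 9 [  51.1   18.1  -51.1   23.2  -15.1 -153.2]
10 0.122 12 None
10 0.122 15 None
10 0.122 20 None
10 0.122 25 None
10 0.122 30 None
10 0.122 35 [   6.1   15.6  -58.5 -173.3  -19.1   86.8]
10 0.08 0 [  45.5   24.6  -32.1   -0.   -33.3 -125.6]
10 0.08 3 [  46.6   23.4  -35.3    3.7  -28.9 -129.8]
10 0.08 6 [  47.5   22.2  -39.2    9.   -24.1 -135.7]
10 0.08 9 [  48.    21.1  -44.1   17.6  -18.6 -144.5]
10 0.08 12 [  45.6   19.6  -51.7   38.3  -11.3 -162.8]
10 0.08 15 None
10 0.08 20 None
10 0.08 25 None
10 0.08 30 None
10 0.08 35 [   6.7   17.7  -53.  -173.1  -15.8   86.1]
190 0.122 0 [ 48.8  21.9 -37.6   0.  -30.5  51.2]
190 0.122 3 [ 50.   20.6 -41.1   4.4 -26.   46. ]
190 0.122 6 [ 51.1  19.4 -45.3  11.  -21.1  38.8]
190 0.122 9 [ 51.1  18.1 -51.1  23.2 -15.1  26.8]
190 0.122 12 None
190 0.122 15 None
190 0.122 20 None
190 0.122 25 None
190 0.122 30 None
190 0.122 35 [   6.1   15.6  -58.5 -173.3  -19.1  -93.2]
190 0.08 0 [ 45.5  24.6 -32.1   0.  -33.3  54.4]
190 0.08 3 [ 46.6  23.4 -35.3   3.7 -28.9  50.2]
190 0.08 6 [ 47.5  22.2 -39.2   9.  -24.1  44.3]
190 0.08 9 [ 48.   21.1 -44.1  17.6 -18.6  35.5]
190 0.08 12 [ 45.6  19.6 -51.7  38.3 -11.3  17.2]
190 0.08 15 None
190 0.08 20 None
190 0.08 25 None
190 0.08 30 None
190 0.08 35 [   6.7   17.7  -53.  -173.1  -15.8  -93.9]
```

Long-bay tool tilt is limited to ~9° there; I'll handle that by gripping the long pile with the tool pre-leaned. Short pile first: hover tilted at 30° over its bay and check.

```bash
python3 - <<'E'
from ins import *
h=.0037
P,R=pose("short",.098,.0115,30,h,.05)
env.goto([P[0],P[1],.17],[-90,0,YAW]); st("hover")
env.goto([P[0],P[1],P[2]+.05],R); st("tilt")
d={n:grab(n,1) for n in("top","side")}; pickle.dump(d,open("f4.pkl","wb"))
cv2.imwrite("pics/s6.png",cv2.resize(d["side"]["image"][130:270,180:380],None,fx=4,fy=4))
cv2.imwrite("pics/t6.png",cv2.resize(d["top"]["image"][190:340,180:300],None,fx=4,fy=4))
E
```

```text
hover 19.68 pos [0.4803 0.2273 0.1695] rot [-90.    0.1   9.9] F [ 0.   0.1 -0.8] op 0.681 j6 -122.9
tilt 20.23 pos [0.4813 0.2267 0.1074] rot [-90.1  30.1   9.7] F [-0.3  0.3 -0.6] op 0.687 j6 -111.4
```

View pics/s6.png

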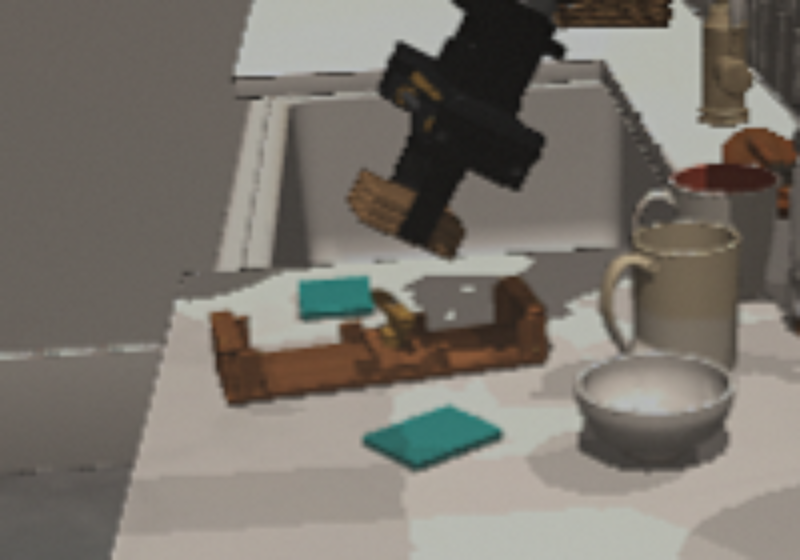

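View pics/t6.png

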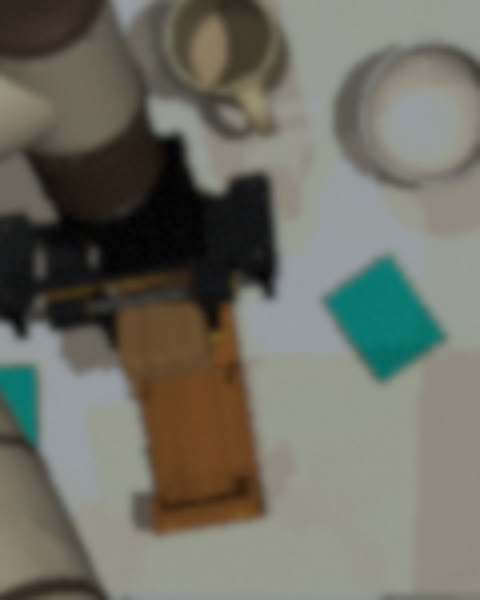

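Tilt direction is right, outer edge (lower right in the side crop) toward the short lip, and the mug handle is clear. Slide in under the lip.

```bash
python3 - <<'E'
from ins import *
h=.0037
P,R=pose("short",.098,.0115,30,h,.05); env.move_straight(P,R,rate=.12)
P,R=pose("short",.098,.0115,30,h,.018); r=env.move_straight(P,R,rate=.08,force_limit=10); st(f"s18 {r}")
P,R=pose("short",.098,.0115,30,h,.0); r=env.move_straight(P,R,rate=.04,force_limit=8); s=st(f"s0 {r}")
Q=np.array(P); print("err",(np.array(s["position"])-Q).round(4))
d={n:grab(n,1) for n in("top","side")}; pickle.dump(d,open("f5.pkl","wb"))
cv2.imwrite("pics/s7.png",cv2.resize(d["side"]["image"][150:240,210:330],None,fx=6.5,fy=6.5))
cv2.imwrite("pics/t7.png",cv2.resize(d["top"]["image"][190:330,190:300],None,fx=4,fy=4))
E
```

```text
s18 False 21.44 pos [0.508  0.233  0.0423] rot [-90.   30.1   9.9] F [ 1.1 -0.3 -1.7] op 0.688 j6 -109.5
s0 False 22.04 pos [0.5233 0.2358 0.0335] rot [-90.  30.  10.] F [ 0.1 -0.3 -0.7] op 0.689 j6 -109.2
err [-0.0001 -0.0001 -0.0002]
```

View pics/s7.png

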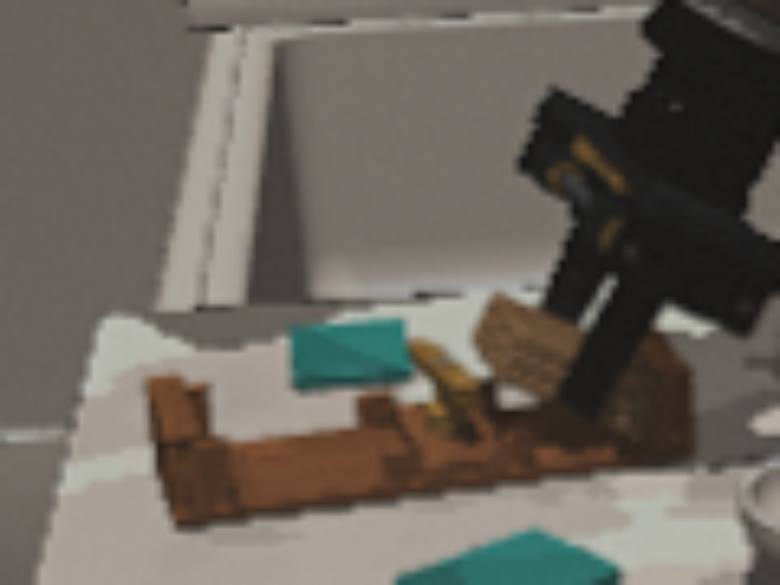

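View pics/t7.png

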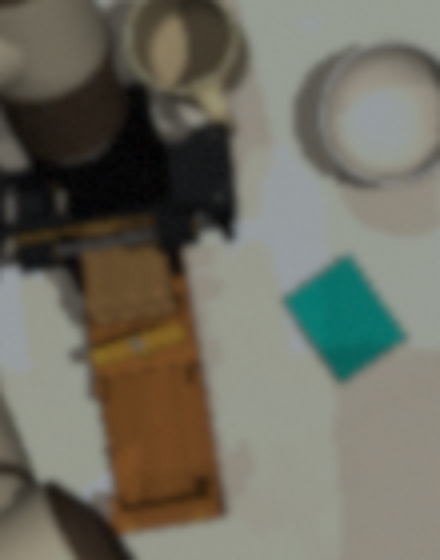

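The nose is under the lip with no contact force. Rotate it down flat.

```bash
python3 - <<'E'
from ins import *
h=.0037
for th,zn in [(22,.0112),(15,.011),(9,.0108),(4,.0107),(0,.0107)]:
    P,R=pose("short",.098,zn,th,h); r=env.move_straight(P,R,rate=.02,force_limit=10); st(f"{th} {r}")
    if r: break
d={n:grab(n,1) for n in("top","side")}; pickle.dump(d,open("f6.pkl","wb"))
cv2.imwrite("pics/s8.png",cv2.resize(d["side"]["image"][150:240,210:330],None,fx=6.5,fy=6.5))
E
```

```text
22 False 22.53 pos [0.5238 0.2361 0.0296] rot [-90.  22.  10.] F [-0.4 -0.9 -1.2] op 0.683 j6 -110.4
15 False 22.92 pos [0.5254 0.2363 0.0245] rot [-90.   15.1  10. ] F [-0.5 -0.2 -0.7] op 0.688 j6 -112.2
9 False 23.28 pos [0.5271 0.2366 0.0204] rot [-90.    9.1  10. ] F [ 0.4 -1.7 -2.3] op 0.689 j6 -114.4
4 False 23.62 pos [0.5288 0.2369 0.0172] rot [-90.    4.1  10. ] F [ 0.   0.5 -0.7] op 0.689 j6 -117.1
0 False 23.92 pos [0.5303 0.2372 0.0146] rot [-90.    0.1  10. ] F [ 0.5  0.3 -1.7] op 0.685 j6 -120.0
```

View pics/s8.png

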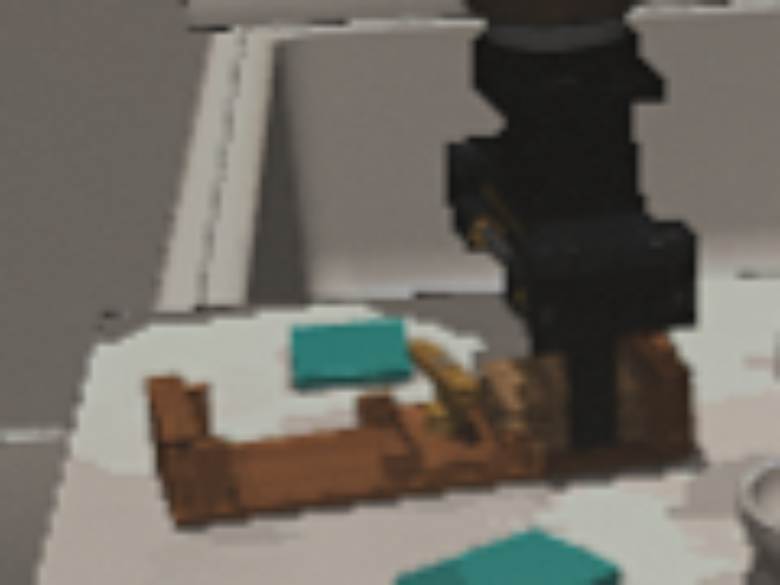

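Flat in the bay, no contact. Release, rise, look, and check reach of the leaned long grasp.

```bash
cat >> ins.py <<'E'
def poseL(xt,zn,th,h,al,s=0,du=0,lat=0):
    u=BAY["long"]["u"]; n=np.cross([0,0,1],u)
    P,_=pose("long",xt,zn,th,h,s,du=du,lat=lat)
    R=Rot.from_rotvec(n*np.radians(th-al))*Rot.from_euler('xyz',[-90,0,YAW],degrees=True)
    return P,R.as_euler('xyz',degrees=True).tolist()
def pickL(x,y,w,z,al):
    u=-np.array([np.cos(w),np.sin(w),0]); n=np.cross([0,0,1],u)
    R=Rot.from_rotvec(-n*np.radians(al))*Rot.from_euler('xyz',[-90,0,np.degrees(w)],degrees=True)
    return [x,y,z],R.as_euler('xyz',degrees=True).tolist(),R.as_matrix()[:,1]
E
python3 - <<'E'
from ins import *
h=.0037
P,R=pose("short",.098,.0092,0,h); r=env.move_straight(P,R,rate=.015,force_limit=3); st(f"touch {r}")
env.gripper_to(1.0); st("rel")
P[2]=.14; env.move_straight(P,R,rate=.15); st("up")
d={n:grab(n,1) for n in("top","side")}; pickle.dump(d,open("f7.pkl","wb"))
cv2.imwrite("pics/s9.png",cv2.resize(d["side"]["image"][150:240,210:330],None,fx=6.5,fy=6.5))
al=20
for z in(.005,.08): 
    A=pickL(.4606,-.2882,-.207,z,al); q=env.inverse_kinematics(*A[:2]); print("pick",np.round(A[1],1),None if q is None else np.round(q,1))
for a in [(.122,.0115,25,.006,al,.05),(.122,.0115,25,.006,al,0),(.122,.011,12,.006,al),(.122,.0105,0,.006,al)]:
    P=poseL(*a); q=env.inverse_kinematics(*P); print(a,np.round(P[0],3),np.round(P[1],1),None if q is None else np.round(q,1))
E
```

```text
touch False 24.27 pos [0.5312 0.2377 0.0138] rot [-90.   -0.1  10. ] F [ 0.2 -0.3  4.5] op 0.685 j6 -120.1
rel 25.04 pos [0.5298 0.237  0.0129] rot [-90.  -0.  10.] F [ 0.2 -0.9 -0.4] op 0.997 j6 -120.1
up 26.04 pos [0.5291 0.2366 0.139 ] rot [-90.    0.1   9.9] F [-1.   0.7 -0.2] op 0.995 j6 -120.1
pick [-90.   20.  -11.9] [-14.4  37.4 -11.5   1.  -61.1 -88.1]
pick [-90.   20.  -11.9] [-14.4  32.   -8.4   0.9 -69.6 -87.9]
(0.122, 0.0115, 25, 0.006, 20, 0.05) [0.449 0.223 0.059] [-90.  -5.  10.] [  46.9   19.1  -34.5    5.6  -32.6 -131.5]
(0.122, 0.0115, 25, 0.006, 20, 0) [0.404 0.215 0.038] [-90.  -5.  10.] [  50.6   17.9  -42.1    7.3  -26.4 -137.1]
(0.122, 0.011, 12, 0.006, 20) [0.403 0.215 0.027] [-90.   8.  10.] [  45.1   24.   -28.6   -6.6  -44.2 -120.2]
(0.122, 0.0105, 0, 0.006, 20) [0.4   0.214 0.016] [-90.  20.  10.] [  41.2   30.3  -19.5  -12.1  -58.  -113.2]
```

View pics/s9.png

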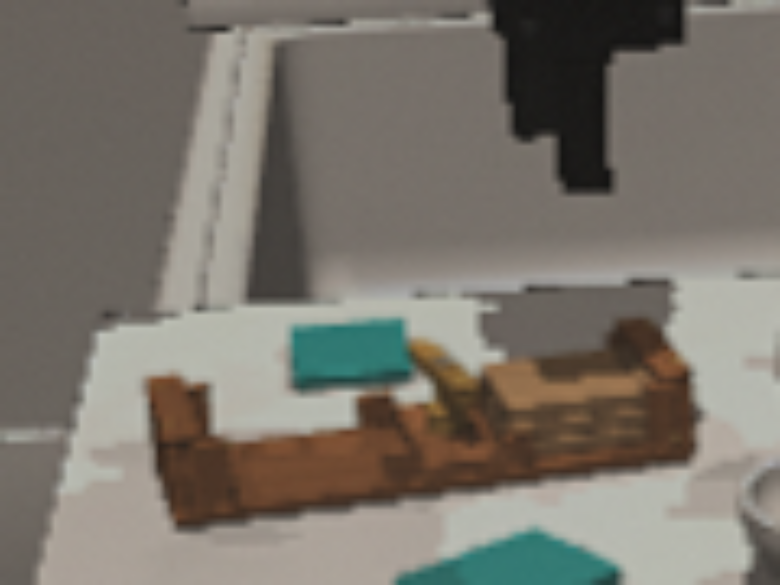

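Short pile lies flat under its lip. All long poses are reachable with a 20° pre-lean. Pick the long pile.

```bash
python3 - <<'E'
from ins import *
al=20; x,y,w=.4607,-.2882,-.209
P,R,_=pickL(x,y,w,.09,al)
env.goto(P,R); st("above")
r=env.move_straight([x,y,.035],rate=.12,force_limit=8)
r=env.move_straight([x,y,.0055],rate=.06,force_limit=6); st(f"low {r}")
env.gripper_to(0.6,grasp_force=50); st("grip")
env.move_straight([x,y,.12],rate=.15); st("lift")
P,R=poseL(.122,.0115,25,.0055,al,.05); print(P)
env.goto([P[0],P[1],P[2]+.10],R); st("hover")
d={n:grab(n,1) for n in("top","side")}; pickle.dump(d,open("f8.pkl","wb"))
cv2.imwrite("pics/s10.png",cv2.resize(d["side"]["image"][130:270,180:380],None,fx=4,fy=4))
cv2.imwrite("pics/t10.png",cv2.resize(d["top"]["image"][200:340,180:300],None,fx=4,fy=4))
E
```

```text
above 28.07 pos [ 0.4613 -0.2874  0.0902] rot [-90.   20.  -11.9] F [ 0.9  1.  -0.3] op 1.002 j6 -88.0
low False 29.32 pos [ 0.4607 -0.2882  0.0053] rot [-90.  20. -12.] F [ 0.3 -0.6  1.1] op 0.998 j6 -88.2
grip 29.91 pos [ 0.4607 -0.2881  0.0057] rot [-90.  20. -12.] F [-0.   1.4  2.2] op 0.684 j6 -88.2
lift 30.82 pos [ 0.46   -0.2879  0.119 ] rot [-90.   20.1 -12. ] F [-0.5 -0.2 -2. ] op 0.686 j6 -87.9
[0.4487531827728709, 0.22274433875156016, 0.058746519002771516]
hover 32.69 pos [0.449  0.2222 0.1585] rot [-90.   -5.    9.9] F [-1.1  0.5 -0.8] op 0.687 j6 -129.5
```

View pics/s10.png

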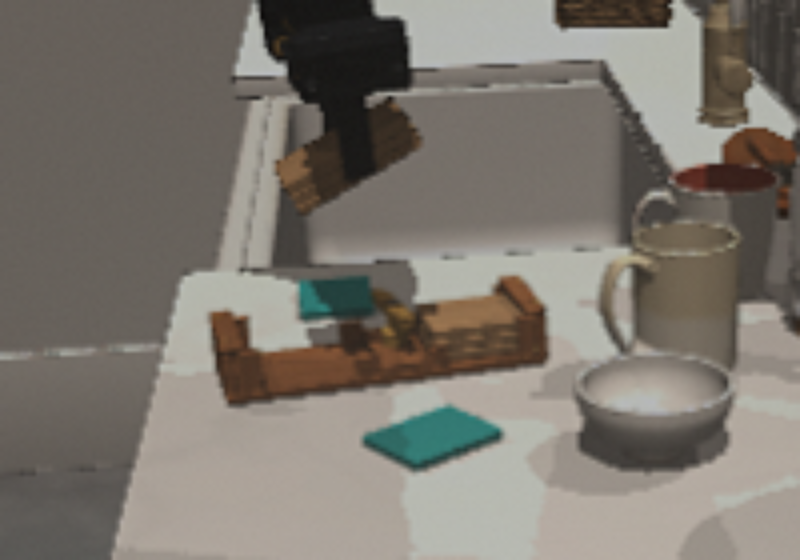

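View pics/t10.png

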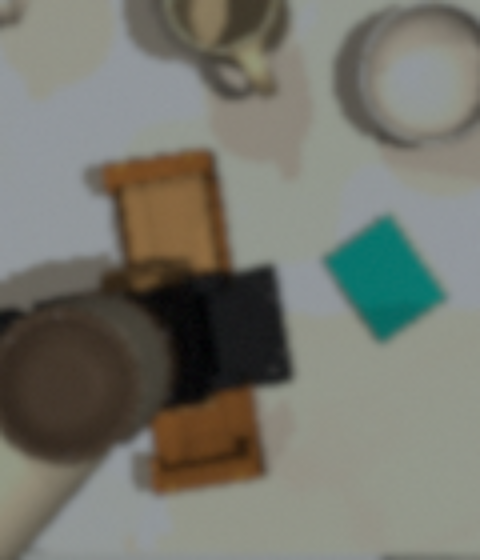

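Pile held intact, tilted with outer edge down toward the long lip. Slide in.

```bash
python3 - <<'E'
from ins import *
al=20;h=.0056
P,R=poseL(.122,.0115,25,h,al,.05); r=env.move_straight(P,R,rate=.12,force_limit=10); st(f"s50 {r}")
P,R=poseL(.122,.0115,25,h,al,.02); r=env.move_straight(P,R,rate=.08,force_limit=10); st(f"s20 {r}")
P,R=poseL(.122,.0115,25,h,al,.0); r=env.move_straight(P,R,rate=.04,force_limit=8); s=st(f"s0 {r}")
print("err",(np.array(s["position"])-P).round(4))
d={n:grab(n,1) for n in("top","side")}
cv2.imwrite("pics/s11.png",cv2.resize(d["side"]["image"][150:240,210:330],None,fx=6.5,fy=6.5))
E
```

```text
s50 False 33.77 pos [0.4492 0.2231 0.0594] rot [-90.   -5.1  10. ] F [-0.4  1.3 -1.2] op 0.684 j6 -131.5
s20 False 34.3 pos [0.4224 0.2186 0.0467] rot [-90.   -5.1  10. ] F [-0.3 -0.3 -0.8] op 0.684 j6 -134.7
s0 False 34.95 pos [0.4041 0.215  0.0377] rot [-90.  -5.  10.] F [-0.2 -0.1 -1.5] op 0.69 j6 -137.1
err [-0.      0.0001  0.    ]
```

View pics/s11.png

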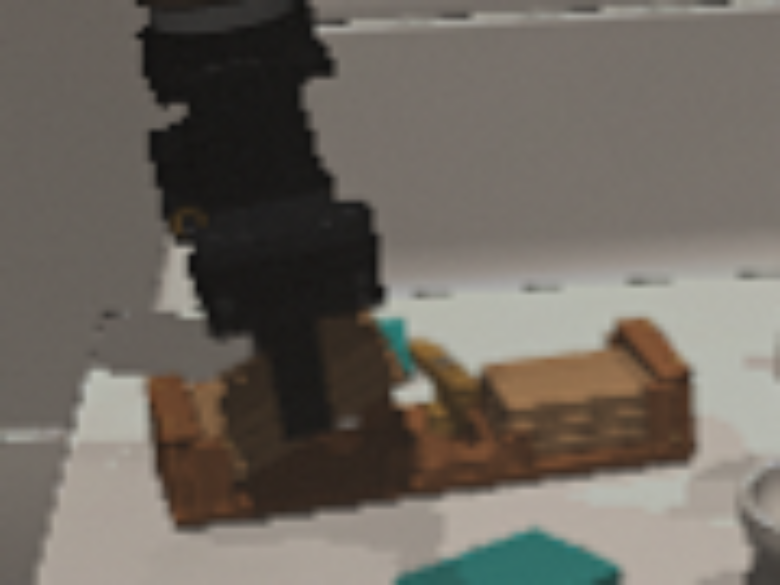

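```bash
python3 - <<'E'
from ins import *
al=20;h=.0056
for th,zn in [(18,.0112),(12,.011),(7,.0108),(3,.0107),(0,.0107)]:
    P,R=poseL(.122,zn,th,h,al); r=env.move_straight(P,R,rate=.025,force_limit=10); s=st(f"{th} {r}")
    if r: print("err",(np.array(s["position"])-P).round(4)); break
else:
    P,R=poseL(.122,.0095,0,h,al); r=env.move_straight(P,R,rate=.015,force_limit=3); st(f"touch {r}")
d={n:grab(n,1) for n in("top","side")}
cv2.imwrite("pics/s12.png",cv2.resize(d["side"]["image"][150:240,210:330],None,fx=6.5,fy=6.5))
E
```

```text
18 False 35.43 pos [0.4042 0.2146 0.0317] rot [-90.    2.    9.9] F [-0.4  0.  -1.7] op 0.688 j6 -126.0
12 False 35.79 pos [0.4024 0.2138 0.0265] rot [-90.1   8.    9.9] F [-0.1 -0.  -1.4] op 0.688 j6 -120.3
7 False 36.12 pos [0.4011 0.2138 0.0222] rot [-90.1  13.    9.9] F [-0.1 -0.5 -1.8] op 0.687 j6 -116.8
3 False 36.42 pos [0.4001 0.2138 0.0188] rot [-90.1  17.    9.9] F [-1.1 -0.5 -1.7] op 0.683 j6 -114.6
0 False 36.69 pos [0.3992 0.2137 0.0162] rot [-90.   20.    9.9] F [ 0.4 -0.7 -0.9] op 0.685 j6 -113.3
touch False 36.94 pos [0.3991 0.2138 0.0156] rot [-90.  20.  10.] F [-1.4 -1.6  2.5] op 0.688 j6 -113.2
```

View pics/s12.png

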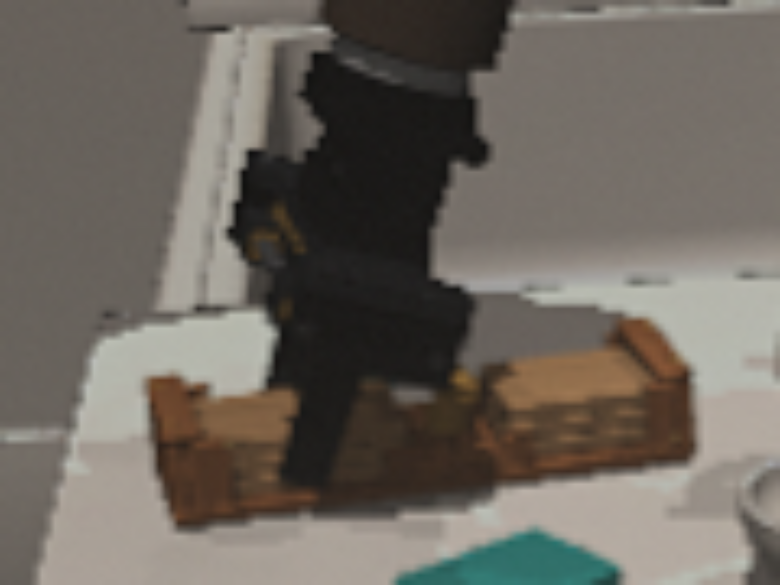

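Flat and touching the floor. Release and rise, then fit the button.

```bash
python3 - <<'E'
from ins import *
al=20;h=.0056
env.gripper_to(1.0); st("rel")
s=env.read_state(); P=np.array(s["position"]); 
env.move_straight([P[0],P[1],.12],rate=.15); 
env.goto([P[0]-.0,P[1]-.18,.25],[-90,0,YAW]); st("away")
d={n:grab(n,2) for n in("top","side")}; pickle.dump(d,open("f9.pkl","wb"))
cv2.imwrite("pics/s13.png",cv2.resize(d["side"]["image"][180:240,220:330],None,fx=7,fy=7))
cv2.imwrite("pics/t13.png",cv2.resize(d["top"]["image"][230:330,190:270],None,fx=6,fy=6))
E
```

```text
rel 37.82 pos [0.3998 0.2141 0.0151] rot [-90.  20.  10.] F [ 0.1  0.1 -0.1] op 0.999 j6 -113.2
away 39.56 pos [0.3998 0.0346 0.2491] rot [-90.    0.1  10. ] F [0.7 0.  0.1] op 0.994 j6 -108.4
```

View pics/s13.png

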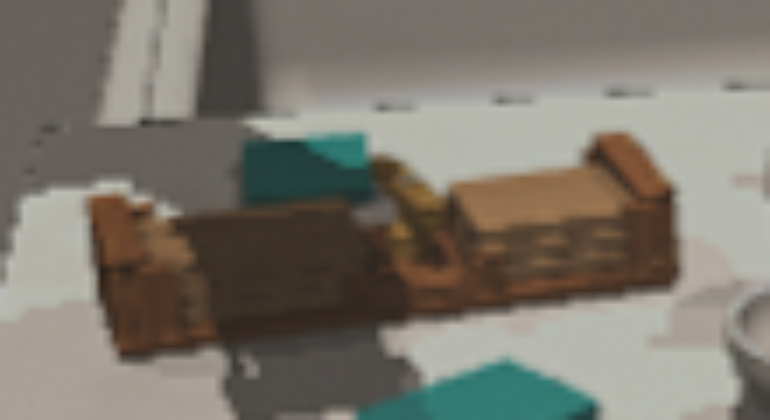

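View pics/t13.png

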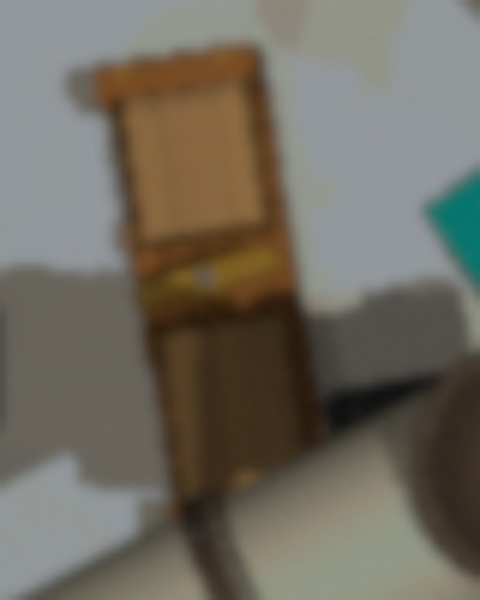

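Both piles lie flat in their own bays. The button runs about (145,295)–(280,250) in the top crop, roughly 8° off across. Grip it lightly at the pivot and turn it with the last joint.

```bash
python3 - <<'E'
from ins import *
d=pickle.load(open("f9.pkl","rb")); print("pivot px in crop",((proj(d["top"],[[*C,.05]])-[190,230]+.5)*6-.5).round(1))
k0=8.; yaw0=np.degrees(CW)-90+k0-360
if yaw0<-180: yaw0+=360
yaw0=np.degrees(CW)+k0-90; yaw0=(yaw0+180)%360-180; print(yaw0)
env.goto([C[0],C[1],.13],[-90,0,yaw0]); st("over")
env.gripper_to(0.45)
r=env.move_straight([C[0],C[1],.0435],rate=.1,force_limit=5); st(f"down {r}")
p=env.grab_frame("side"); cv2.imwrite("pics/s14.png",cv2.resize(p["image"][150:240,210:330],None,fx=6.5,fy=6.5))
E
```

```text
pivot px in crop [[203.4 277.7]]
107.96415697562446
over 41.06 pos [0.4707 0.2265 0.13  ] rot [-90.    0.  107.9] F [ 0.1 -0.1 -0.6] op 1.004 j6 -25.6
down False 43.11 pos [0.4711 0.227  0.044 ] rot [-90.1  -0.  108. ] F [-0.2  0.1 -0.6] op 0.455 j6 -25.6
```

View pics/s14.png

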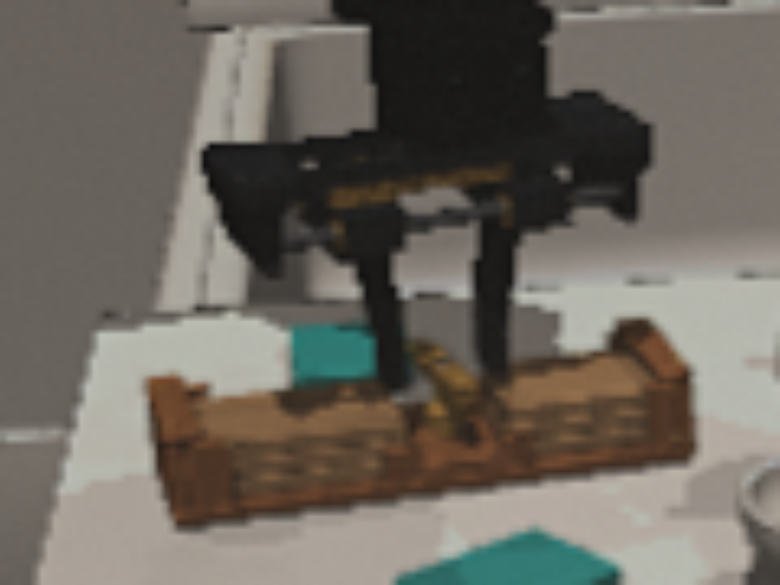

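```bash
python3 - <<'E'
from ins import *
env.gripper_to(0.05,grasp_force=6); s=st("closed")
q=np.array(s["joint_positions"],float)
for dq in (40,76,83):
    a=q.copy(); a[5]+=dq; env.set_joints(a.tolist()); s=st(f"rot {dq}"); print(np.round(s["wrist_torque"],2))
p=env.grab_frame("side"); cv2.imwrite("pics/s15.png",cv2.resize(p["image"][150:240,210:330],None,fx=6.5,fy=6.5))
E
```

```text
closed 43.74 pos [0.4719 0.2272 0.0438] rot [-90.1  -0.  108. ] F [ 3.8 -0.1 -1.4] op 0.149 j6 -25.6
rot 40 44.45 pos [0.4724 0.2276 0.0439] rot [-9.020e+01  1.000e-01  1.479e+02] F [ 4.2  1.1 -3.2] op 0.146 j6 14.4
[ 0.15 -1.15  0.01]
rot 76 45.1 pos [0.4725 0.2281 0.0439] rot [ -90.2    0.2 -176.1] F [ 5.9  3.2 -3.4] op 0.144 j6 50.3
[ 0.72 -1.17 -0.03]
rot 83 45.35 pos [0.4724 0.2282 0.0439] rot [ -90.1    0.2 -169.3] F [ 4.1  3.1 -3.6] op 0.151 j6 57.2
[ 0.91 -0.98 -0.07]
```

View pics/s15.png

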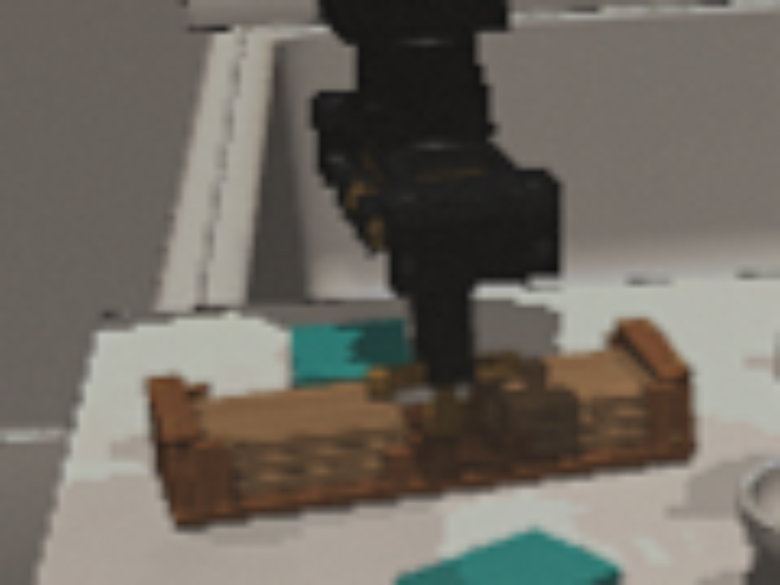

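```bash
python3 - <<'E'
from ins import *
s=env.read_state(); q=np.array(s["joint_positions"],float); t0=s["wrist_torque"][2]
for i in range(1,5):
    a=q.copy(); a[5]+=1.2*i; env.set_joints(a.tolist()); s=st(i); tz=s["wrist_torque"][2]; print("tz",round(tz,3))
    if abs(tz-t0)>.15: break
env.gripper_to(0.45); P=env.read_state()["position"]
env.move_straight([P[0],P[1],.14],rate=.15)
env.goto([.40,.0,.28],[-90,0,YAW+180]); st("away")
d={n:grab(n,2) for n in("top","side")}; pickle.dump(d,open("f10.pkl","wb"))
cv2.imwrite("pics/s16.png",cv2.resize(d["side"]["image"][180:240,220:330],None,fx=7,fy=7))
cv2.imwrite("pics/t16.png",cv2.resize(d["top"]["image"][230:330,190:270],None,fx=6,fy=6))
E
```

```text
1 45.65 pos [0.4724 0.2282 0.0439] rot [ -90.1    0.2 -168.2] F [ 3.2  1.3 -3.1] op 0.152 j6 58.2
tz -0.106
2 45.9 pos [0.4723 0.2281 0.0439] rot [ -90.1    0.2 -167. ] F [ 2.1  1.7 -2.3] op 0.155 j6 59.5
tz -0.139
3 46.15 pos [0.4722 0.2281 0.0439] rot [ -90.1    0.2 -165.7] F [ 1.1  2.3 -1.6] op 0.155 j6 60.7
tz -0.096
4 46.4 pos [0.4721 0.2281 0.0439] rot [ -90.1    0.2 -164.5] F [ 0.8  2.7 -0.4] op 0.157 j6 61.9
tz -0.214
away 49.02 pos [0.4001 0.0005 0.2791] rot [-9.0e+01 -1.0e-01 -1.7e+02] F [0.3 0.1 0.6] op 0.449 j6 76.4
```

View pics/s16.png

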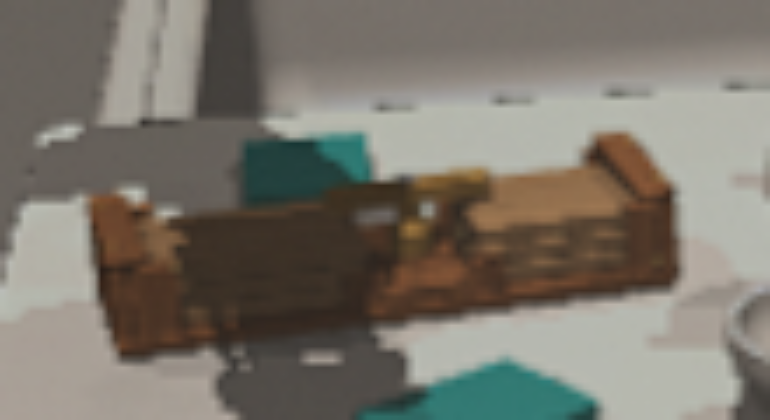

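View pics/t16.png

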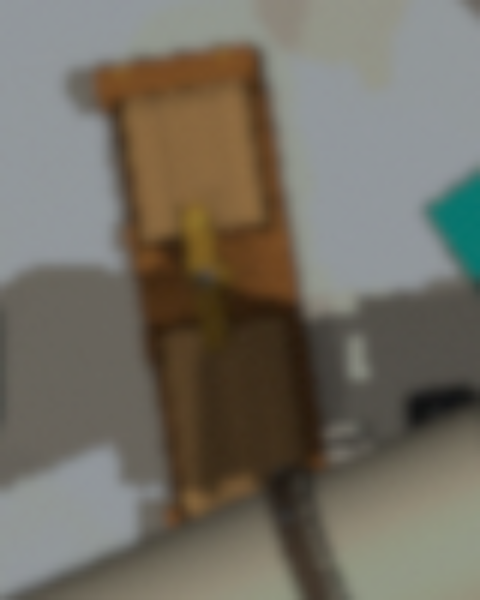

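The button lies along the caddy ((193,203)–(216,348) in the top crop), and the jaws slipping on the last few degrees show it reached its stop. Retreat for an unobstructed final check.

```bash
python3 - <<'E'
from ins import *
env.goto([.225,-.45,.25],[-90,0,-80]) if env.inverse_kinematics([.225,-.45,.25],[-90,0,-80]) is not None else env.set_joints([-54,22,.4,0,-68.4,70]); st("away")
d={n:grab(n,1) for n in("top","side")}; pickle.dump(d,open("f11.pkl","wb"))
f0=pickle.load(open("f0.pkl","rb"))
for n in d:
    D=cv2.absdiff(d[n]["image"],f0[n]["image"]).max(2); cv2.imwrite(f"pics/{n}_diff.png",np.hstack([cv2.resize(d[n]["image"],(400,300)),cv2.cvtColor(cv2.resize(np.clip(D*3.,0,255).astype(np.uint8),(400,300)),cv2.COLOR_GRAY2BGR)]))
cv2.imwrite("pics/t17.png",cv2.resize(d["top"]["image"][230:330,190:270],None,fx=6,fy=6,interpolation=cv2.INTER_CUBIC))
cv2.imwrite("pics/s17.png",cv2.resize(d["side"]["image"][180:240,220:330],None,fx=7,fy=7,interpolation=cv2.INTER_CUBIC))
im=d["top"]["image"].astype(int)[265:300,205:245]; m=(im[...,2]-im[...,0]>60)&(im[...,1]/np.maximum(im[...,2],1)>.72); uv=np.argwhere(m)[:,::-1]+[205,265]
W=ray(d["top"],uv,.05)[:,:2]; W=W[np.linalg.norm(W-C,axis=1)<.045]
if len(W)>8:
    e=np.linalg.svd(W-W.mean(0))[2][0]; print(len(W),W.mean(0),"bar-caddy deg",((np.degrees(np.arctan2(e[1],e[0]))-np.degrees(CW)+90)%180)-90)
E
```

```text
away 52.17 pos [ 0.2253 -0.4499  0.25  ] rot [-90.  -0. -80.] F [-0.7  0.7  0.1] op 0.451 j6 -125.1
232 [0.46415967 0.22537202] bar-caddy deg 0.19594441410652053
```

View pics/t17.png

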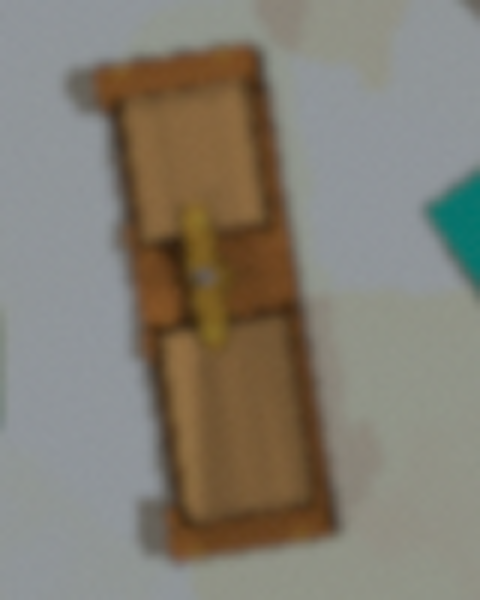

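View pics/s17.png

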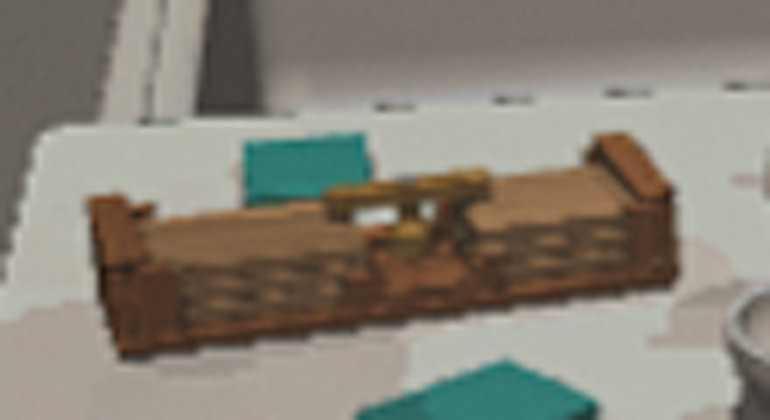

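View pics/top_diff.png

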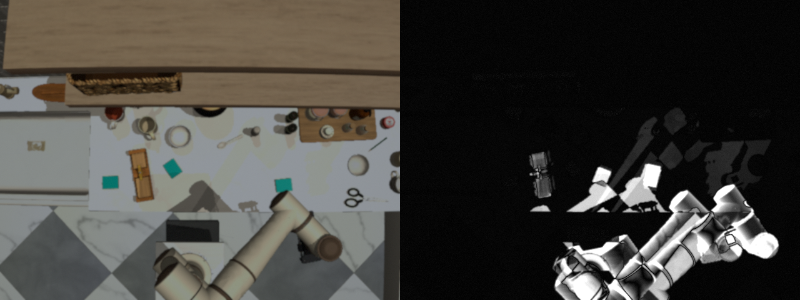

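View pics/side_diff.png

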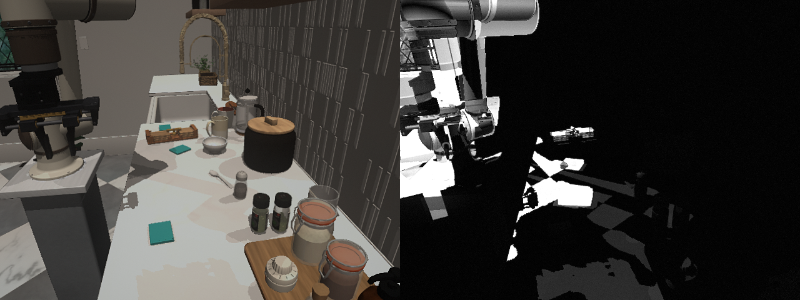

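Both piles lie flat under their lips. The button spans their inner ends, and the difference images show that only the boards, the button, the arm and shadows changed. Handing in.

```bash
python3 -c "
from h import *
env.close_job(); st('end')"
```

```text
the job is handed in; nothing more can be done
the job is handed in; nothing more can be done
```

The six boards are packed in the caddy with the button closed over them, and the job was handed in at about 52 s of the 72 s allowed. Handing in gives no verdict, so the checks below are my own.

**What I did**
1. I took the stray short board off the long pile and set it on the other two. I squared the pile by squeezing across its width and along its length (the jaws read 76.1 mm).
2. I lifted the short pile in one go, tilted it 30° under its lip and laid it flat.
3. I did the same with the long pile at 25°. The arm could only tilt about 9° over that bay, so I gripped this pile with the tool already leaning 20°.
4. I turned the brass button about 82° by its pivot, then a few degrees further until the jaws slipped, which I took as its end stop.

**Last checks**
- **Piles:** both lie flat in their own bays, under the lips, in both camera views.
- **Button:** it lies along the caddy over the inner ends of both piles. By eye from the crop it is within about 1° of the caddy's axis. A colour mask gave 0.2°, but that mask's centre was about 7 mm off the pivot, so it probably included some caddy wood.
- **Bystanders:** comparing first and last pictures, the mugs, bowl, shaker, spoon and turquoise boards did not move.
- **Forces:** the readings after each move stayed under about 8 N, though I did not log continuously during moves.

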